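Hook a shelf bracket into a slotted plate and lock it

TASK

Hang the small grey shelf bracket on the slotted plate of the stand: hook both its tabs into the two slots, then push it straight down until it is fully home and the spring catch snaps into the window in its back, and let go. The plate has been bolted on a little higher or lower than usual, so feel for the slots. Leave the other things on the bench where they are.

Things in the scene. Friction and masses are not known exactly. Their poses are not given: they have to be found in the camera images.
- bracket: Loose grey sheet-metal shelf bracket, 0.16 to 0.25 kg, standing on the bench as it will hang: shelf 100 mm wide (y), x = -92 to 0, lips up to 18 mm high; back plate 3 mm thick, 90 mm high. Origin: middle of the foot of the back plate's rear face; x points out of that face (into the stand when hung), y left, z up.
- bracket_tabs (a point): Midway between the bracket's two hooked tabs, at (13, 0, 52) mm of its frame, axes alike. The tabs leave the rear face at y = -35 and +35 mm, are 10 mm wide and reach to x = 13 mm. Necks: z = 48 to 56 mm of the bracket. Hooks: x = 6.5 to 13 mm, pointing down to z = 28 mm, tapered on the plate side over the last 7 mm.
- bracket_window (a point): Middle of the window in the bracket's back plate, at (0, 0, 21.75) mm of its frame: 28 mm wide, z = 15.5 to 28 mm. Below it the plate is flared forward as a lead-in, 8 mm at the foot.
- bracket_grip (a point): Grip point on the bracket's web, at (-45, 0, 62) mm of its frame, axes alike. The web is an upright rib 10 mm thick in y, x = -70 to -20 mm, up to z = 86 mm, with 40 mm free on either side above the shelf floor (3 mm thick): grip it across y from above.
- stand: Fixed dark steel stand, two posts to z = 202 mm with an upright grey slotted plate, 184 mm wide, 5 mm thick (x = 0 to 5 mm), z = 77 to 192 mm. Origin: on the bench top straight below the middle of the plate's front face; x points into the plate, away from the side where the bracket hangs, y left, z up. The foot, 12 mm thick, reaches 20 mm in front. Bolt heads at y = -80 and 80 mm.
- stand_slots (a point): Nominal midpoint between the two slots, (0, 0, 148.5) mm of the stand, axes alike. Slots at y = -35 and +35 mm, 16 mm wide, 31 mm high, nominally z = 133 to 164 mm of the stand, free behind. The plate with slots and catch is really set up to 5 mm higher or lower, which no pose tells. The hooks (28 mm high) enter with 3 mm to spare in height.
- stand_home (a point): Where the bracket's origin nominally ends, (0, 0, 85) mm of the stand, axes alike; the real height follows the plate, up to 5 mm higher or lower. From entry the bracket goes down 20 to 23 mm until its necks rest on the slots' lower edges; the hooks leave 1.5 mm play in x.
- catch (a joint): Spring catch in mid-plate, a rounded nose 17 mm wide, 9 mm high, 5 mm proud, nominally at z = 106 mm of the stand. 0 = out, positive (m) = pushed back, at most 0.008. Going down, the lead-in meets it some 13 mm above home and pushes it back 2 to 5 mm, which takes 5 to 12 N of push, more than the bracket's weight; at home it springs out into the window.
- piston_1: Bystander: piston, 66 mm across, 54 mm high, at the back of the bench; origin at its underside.
- bearing: Bystander: ball bearing lying flat, 47 mm across, 14 mm high, between bracket and stand; origin at its underside.
- wrench_17: Bystander: combination wrench, 232 mm long (y), lying flat to the right of the stand; origin at its middle.
- valve_spring: Bystander: valve spring standing upright, 28 mm across, 42 mm high, at the back of the bench; origin at its underside.
- ratchet: Bystander: ratchet wrench, 187 mm long (y), up to 36 mm high, lying at the right front; origin at its middle.
There are look-alikes about, which are no part of the job. Leave any orange or purple look-alike of the bracket alone.

How it is judged (in metres and radians):
On the way, in this order (a step that is already met when the one before it is completed fails the run):
1. both tabs are in the slots, the back plate up against the slotted plate (x of bracket in the frame of stand between -0.004 and 0.003 m and y of bracket in the frame of stand between -0.007 and 0.007 m and z of bracket in the frame of stand between 0.0915 and 0.119 m and angle between the x axis of bracket and the x axis of stand, either way round below 0.15 rad and value of joint catch below 0.0012 m).
2. the bracket, going down, pushes the catch back (x of bracket in the frame of stand between -0.006 and 0.003 m and y of bracket in the frame of stand between -0.007 and 0.007 m and value of joint catch above 0.0015 m).
At the end, for the whole second after the job is handed in: The bracket hangs at rest, level and square to the slotted plate (0.1 rad), its back within 4 mm of the plate and centred (7 mm), fully down (origin 77 to 91.5 mm above the bench), the catch sprung out (under 1.2 mm) in its window; the other loose things within 25 mm of their starts (x of bracket in the frame of stand between -0.004 and 0.003 m and y of bracket in the frame of stand between -0.007 and 0.007 m and z of bracket in the frame of stand between 0.077 and 0.0915 m and angle between bracket's own z axis and vertical below 0.1 rad and angle between the x axis of bracket and the x axis of stand, either way round below 0.1 rad and value of joint catch below 0.0012 m and linear speed of bracket below 0.02 m/s); the robot touches nothing.
It fails at once if the piston is moved more than 25 mm (distance of piston_1 from where it was at the start of the episode above 0.025 m).
It fails at once if the ball bearing is moved more than 25 mm (distance of bearing from where it was at the start of the episode above 0.025 m).
It fails at once if the combination wrench is moved more than 25 mm (distance of wrench_17 from where it was at the start of the episode above 0.025 m).
It fails at once if the valve spring is moved more than 25 mm (distance of valve_spring from where it was at the start of the episode above 0.025 m).
It fails at once if the ratchet wrench is moved more than 25 mm (distance of ratchet from where it was at the start of the episode above 0.025 m).
It also fails if it takes over 51 s, if anything falls off the work surface, if the arm or the gripper's body presses on something with over 40 N, if the wrist force passes 120 N, or if a joint passes its speed limit or range.

ROBOT

A 6-joint arm with a two-finger parallel gripper is mounted at the origin on a cart in front of the work surface, level with it; the furniture and walls round the work are solid. World frame = base frame: x ahead of the robot, y to its left, z up, the work surface at z = 0. Lengths are in m, angles in degrees, forces in N, time in s.
With the tool pointing down it reaches from about 0.2 to 0.875 m from the base axis. Payload 3.4 kg.
Tool frame: the origin (TCP) lies midway between the tips of the shut fingers; the grasp point (between the pads) lies 19 mm behind it; x points along the fingers, y is the direction in which the jaws open and shut, and the axes are right-handed (so a half turn about x gives the same grasp; the last joint's range is limited). The gripper opens to 94 mm and grips with 3 to 60 N. Pads are 16 mm wide; open, the fingers measure 119 mm over their backs; the gripper's body (75 mm by 177 mm) begins 78 mm behind the grasp point.
Start: joints at [63.312, 15.808, 86.224, -0, 77.962, -6.933], TCP at [0.194, 0.541, 0.205] pointing down, gripper open.
Joint ranges: [-165.64, 165.64], [-43.16, 119.46], [12.63, 154.43], [-67.54, 247.53], [6.08, 155.33], [-154.97, 154.97]. Speed limits (degrees/s): [147.25, 147.25, 180, 180, 180, 180].

INTERFACE

Orientations are given as [roll, pitch, yaw] about the fixed x, y, z axes, in that order (R = Rz(yaw) Ry(pitch) Rx(roll)).
In Python, from cell import monitor, optics, workorder gives the robot as it stands.
- The arm moves only by the tool apply_moves, never from a script. Its argument "plan" is a list of rows, each a list of 4 numbers: the shift along the tool's x, y, z in m, then the turn about the tool's x in degrees. In form: [[x, y, z, roll], ...]. A call has 1 to 20 rows; each row is the pose to reach, as a shift and turn from the pose commanded when the call began, along the tool's axes at that moment; what a row does not reach only later rows make up. A row lasts 1/8 s, in which the tool goes at most 62.5 mm and 10.7 degrees, less where a joint would pass 70% of its speed; a pose out of reach is approached as far as the arm can. A call with a gripper value outside its range is refused whole. "claw" is the finger opening in m, from 0 to 0.094, set as the call begins (left out, the last holds). The fingers move at their own pace and stop on an object; "newtons" is the grip in N (left out, the last holds). Time passes only in rows, so rows that repeat a pose let the fingers close. It gives the time, the measured TCP pose, the force and the opening at its end, in the units of the state.
- monitor.get_state(): the state, without advancing time (a new reading comes with each control period).
- optics.snapshot(name): name is "scene" or "top"; returns a dict with "color" (384x512x3 uint8, blue, green, red), "z_map" (384x512 float32, m along the optical axis (not along the pixel's ray), 0 where there is no reading), "camera_matrix" (3x3 intrinsics, pixels), "position" and "orientation" of the camera in the world. Camera axes: x right, y down, z forward; pixel columns grow to the right and rows downward; lengths in m; the calibration is good to about 2 mm. A picture is of the moment at which its call begins.
- workorder.hand_in(): hands the job in, once; it reports no verdict.
The state is a dict: "clock": time; "joint_pos": joint angles; "joint_velocities": joint speeds; "effort": joint torques, N m; "eef_pos": TCP position; "tool_rot": TCP orientation; "ft_force": force on the tool from outside, world axes, zero at the start; "ft_torque": the same for the moment, N m; "finger_gap": opening from 0.0 (shut) to 1.0 (fully open).
Only numpy, scipy, OpenCV 4.12 (cv2) and the standard library are available. Lean on these libraries where they do the work, as an engineer would, in place of code of your own. Each camera call takes 0.05 s, during which the arm holds its last target. There are 200 camera calls.

## Working session

There is one attempt and no reset: what is moved stays moved. The work goes in short steps, Python scripts to look and compute and a tool call to move; the robot and the scene stay as the last step left them, time stands still between calls to the robot, and variables do not carry over. Pictures are saved under pics/ and viewed, about 8 in all and at most 12, crops included, and the job is handed in when it is done.

Besides the shell and the picture viewer there is one more tool, called after "Emit:" by a JSON object that holds its "method" and its "body". apply_moves: Moves the arm, as the interface text tells. Its arguments: {"type":"object","properties":{"plan":{"type":"array"},"claw":{"type":"number"},"newtons":{"type":"number"}},"required":["plan"]}

```bash
mkdir -p pics; cat > h.py <<'E'
import numpy as np, cv2
from cell import monitor, optics, workorder
from scipy.spatial.transform import Rotation as R
def snap(n):
    s=optics.snapshot(n); return s
def cam_R(s):
    o=np.array(s["orientation"],float)
    if o.shape==(3,3): return o
    return (R.from_quat(o) if o.size==4 else R.from_euler('xyz',o,degrees=True)).as_matrix()
def world(s):
    K=np.array(s["camera_matrix"]);z=s["z_map"]
    v,u=np.mgrid[0:z.shape[0],0:z.shape[1]]
    P=np.stack([(u-K[0,2])/K[0,0]*z,(v-K[1,2])/K[1,1]*z,z],-1)
    W=P@cam_R(s).T+np.array(s["position"]); W[z==0]=np.nan
    return W
E
python3 - <<'E'
from h import *
for n in("scene","top"):
    s=snap(n); print(n,s["position"],s["orientation"],s["camera_matrix"]); W=world(s); np.save(n,W); cv2.imwrite(n+".png",s["color"])
    cv2.imwrite(f"pics/{n}1.png",cv2.resize(s["color"],(800,600)))
    print(np.nanmedian(W.reshape(-1,3),0))
print(monitor.get_state())
E
```

```text
scene [ 0.18193287 -0.68486505  0.83705496] [-135.24715423   -0.75141391  -29.17920258] [[367.94871325   0.         256.76245025]
 [  0.         367.94871325 190.53937109]
 [  0.           0.           1.        ]]
[5.95086220e-01 1.17734367e-01 5.58973963e-04]
top [ 0.44536069 -0.05844575  1.33215429] [-175.63844742   -0.6491046   -88.87194718] [[404.42731427   0.         246.72266549]
 [  0.         404.42731427 184.83272036]
 [  0.           0.           1.        ]]
[ 5.28054077e-01 -1.02210329e-01 -6.02704582e-05]
{'clock': 0.1, 'joint_pos': array([ 6.33100420e+01,  1.58418503e+01,  8.62843342e+01,  6.93264902e-04,
        7.79649759e+01, -6.93101527e+00]), 'joint_velocities': array([-0.0324629 ,  0.00413094, -0.21101535,  0.05420983, -0.03463879,
        0.14166141]), 'effort': array([ 2.79596366e-03, -4.05454481e+01, -2.37778795e+01,  7.05591193e-02,
        2.98473635e-02, -5.64823904e-05]), 'eef_pos': array([0.19414441, 0.54070189, 0.20473792]), 'tool_rot': array([ -97.35701346,   89.90883707, -117.11610127]), 'ft_force': array([-0.39711304,  0.39777718,  0.86083632]), 'ft_torque': array([-0.02451645, -0.0270732 ,  0.00951352]), 'finger_gap': 1.0039101508266377}
```

View pics/scene1.png

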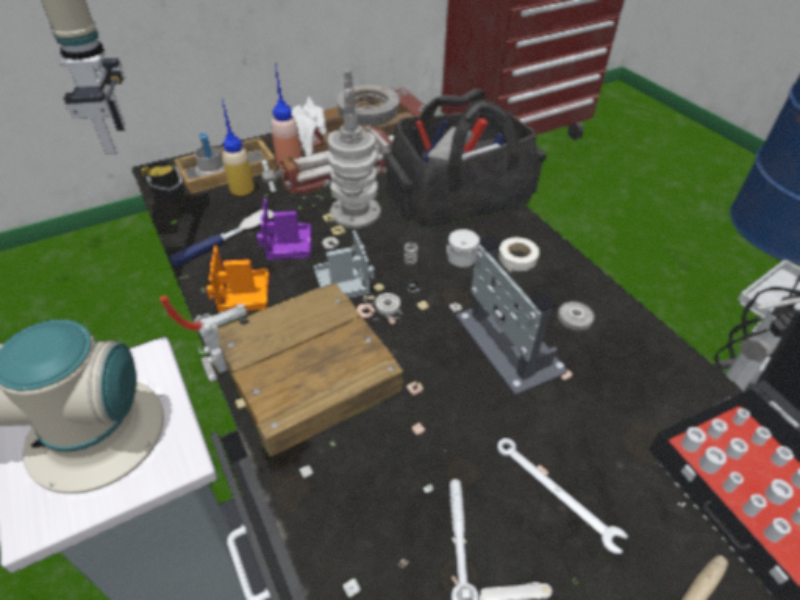

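View pics/top1.png

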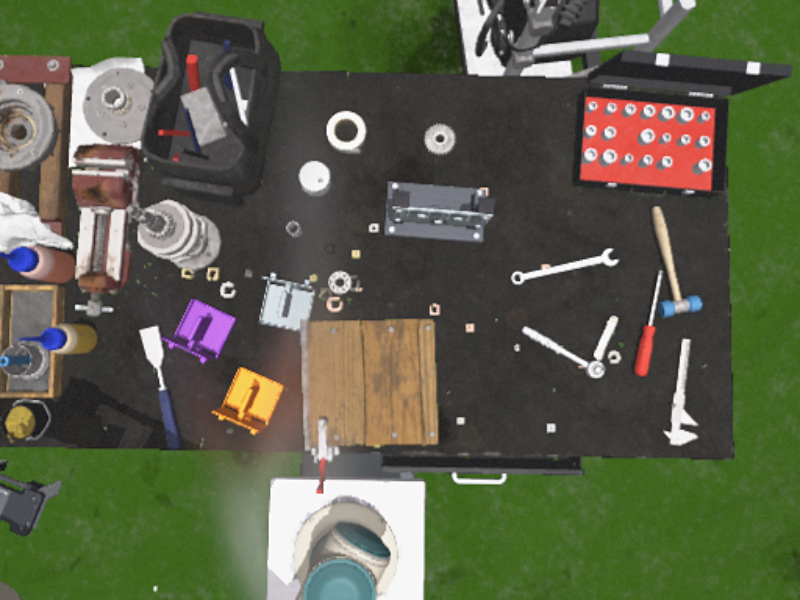

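Candidates for the bracket in the top view: grey (287,302), orange (250,400), purple (200,330). I choose the grey one. In the scene view it is at (345,268), with the stand at (510,305). Close crop and measurements next.

```bash
python3 - <<'E'
from h import *
a=cv2.imread("top.png")[165:220,155:240]; b=cv2.imread("top.png")[110:160,240:325]
c=cv2.imread("scene.png")[140:200,195:265]; d=cv2.imread("scene.png")[150:255,285:370]
f=lambda i:cv2.resize(i,(400,300),interpolation=cv2.INTER_CUBIC)
cv2.imwrite("pics/crops.png",np.vstack([np.hstack([f(a),f(b)]),np.hstack([f(c),f(d)])]))
T=np.load("top.npy");S=np.load("scene.npy")
def rect(p):
    r=cv2.minAreaRect((p[:,:2]*1000).astype(np.float32));return r
# bracket
W=np.vstack([T[165:220,155:240].reshape(-1,3),S[140:205,190:265].reshape(-1,3)])
W=W[~np.isnan(W).any(1)]
for lo,hi in((.01,.03),(.03,.07),(.07,.1)):
    p=W[(W[:,2]>lo)&(W[:,2]<hi)]; print(lo,len(p),p.min(0),p.max(0),rect(p))
V=np.vstack([T[110:160,240:325].reshape(-1,3),S[150:255,285:370].reshape(-1,3)]);V=V[~np.isnan(V).any(1)]
for lo,hi in((.006,.018),(.09,.18),(.18,.22)):
    p=V[(V[:,2]>lo)&(V[:,2]<hi)]; print('st',lo,len(p),p.min(0),p.max(0),rect(p))
B=T[205:285,195:280].reshape(-1,3);B=B[B[:,2]>.02];print('box',B.min(0),B.max(0),np.median(B,0))
np.save("Wb",W);np.save("Vs",V)
E
```

```text
0.01 688 [ 0.45533903 -0.00965802  0.01006428] [0.73802278 0.34520114 0.02997741] ((548.0625, 169.92601013183594), (307.2776794433594, 266.1291198730469), 60.33613967895508)
0.03 1859 [ 0.37139049 -0.04886073  0.03014345] [0.67680968 0.29398116 0.06976382] ((486.43951416015625, 98.10147094726562), (292.9956359863281, 261.8799133300781), 50.76463317871094)
0.07 264 [0.44513096 0.00114977 0.07000007] [0.5598564  0.17513978 0.09839537] ((503.0495300292969, 88.80028533935547), (204.35516357421875, 80.08395385742188), 64.67512512207031)
st 0.006 2914 [ 0.57143415 -0.32557158  0.00600374] [1.01258145 0.09090557 0.0179958 ] ((769.1922607421875, -118.34661865234375), (490.77587890625, 267.8442687988281), 58.09144592285156)
st 0.09 1624 [ 0.66588399 -0.26367469  0.09000093] [ 0.70655483 -0.07737874  0.17999574] ((686.5337524414062, -171.04859924316406), (186.7012481689453, 33.73099136352539), 87.38981628417969)
st 0.18 915 [ 0.66621299 -0.26465495  0.18000517] [ 0.71172821 -0.07642986  0.2082694 ] ((689.252685546875, -170.66632080078125), (187.7550811767578, 38.17691421508789), 87.12232208251953)
box [ 0.22801258 -0.17695548  0.02992333] [0.48094541 0.09281764 0.12552402] [ 0.35507033 -0.04229673  0.06072134]
```

View pics/crops.png

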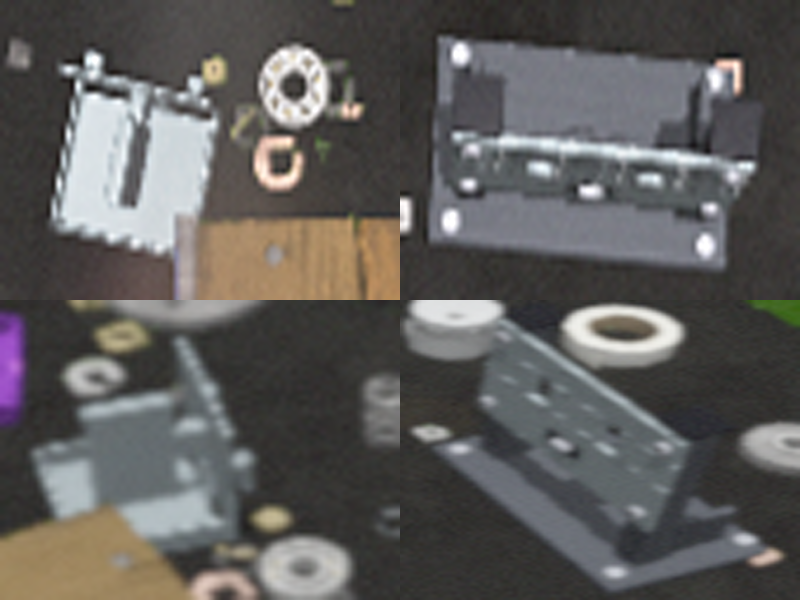

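```bash
cat > fit.py <<'E'
from h import *
from scipy.optimize import least_squares
def sdf(P,boxes):
    d=[]
    for lo,hi in boxes:
        c=(np.array(lo)+hi)/2;h=(np.array(hi)-lo)/2
        q=np.abs(P-c)-h
        d.append(np.linalg.norm(np.maximum(q,0),axis=1)+np.minimum(q.max(1),0))
    return np.min(d,0)
BR=[([-.092,-.05,0],[0,.05,.003]),([-.003,-.05,.008],[0,.05,.09]),([-.07,-.005,0],[-.02,.005,.086]),
    ([0,-.04,.048],[.013,-.03,.056]),([0,.03,.048],[.013,.04,.056]),([.0065,-.04,.028],[.013,-.03,.056]),([.0065,.03,.028],[.013,.04,.056])]
ST=[([0,-.092,.077],[.005,.092,.192])]
def loc(W,p):
    c,s=np.cos(p[2]),np.sin(p[2]);X=W[:,0]-p[0];Y=W[:,1]-p[1]
    return np.c_[c*X+s*Y,-s*X+c*Y,W[:,2]-(p[3] if len(p)>3 else 0)]
def fit(W,boxes,p,g=.01,sc=.002):
    for r in(.03,.015,.01):
        w=W[sdf(loc(W,p),boxes)<r]
        o=least_squares(lambda q:sdf(loc(w,q),boxes),p,loss='soft_l1',f_scale=sc,x_scale=[.01,.01,.1,.01][:len(p)]);p=o.x
    return p,np.median(np.abs(sdf(loc(w,p),boxes))),len(w)
E
python3 - <<'E'
from fit import *
for n in("top","scene"):
    W=np.load(n+".npy").reshape(-1,3);W=W[~np.isnan(W).any(1)]
    f=W[(abs(W[:,2])<.015)&(W[:,0]>.5)&(W[:,0]<.62)&(abs(W[:,1]-.03)<.15)];print(n,'table',np.median(f[:,2]))
    b=W[(W[:,2]>.018)&(W[:,0]>.42)&(W[:,0]<.58)&(W[:,1]>0.03)&(W[:,1]<.18)]
    for y0 in(-.1,-.25): print('br',fit(b,BR,[.54,.09,y0]))
    v=W[(W[:,2]>.06)&(W[:,0]>.6)&(W[:,0]<.76)&(W[:,1]>-.32)&(W[:,1]<-.02)]
    m=v[(v[:,2]>.08)&(v[:,2]<.19)]
    p,e,k=fit(m,ST,[.665,-.17,-.05]);print('st',p,e,k)
    L=loc(v,p);q=L[(L[:,0]<.008)&(L[:,0]>-.01)]
    print(' y pct',np.percentile(q[:,1],[.5,2,98,99.5]),'z max',np.percentile(L[:,2],[99,99.9]),'plate z',np.percentile(q[:,2],[.5,99.5]), 'x', np.median(q[abs(q[:,2]-.13)<.03][:,0]))
E
```

```text
top table 0.0011515238160634267
br (array([0.5283296 , 0.09045933, 0.0768258 ]), np.float64(0.004126978448459872), 149)
br (array([0.50267538, 0.13934986, 0.97544793]), np.float64(0.003816474858785376), 209)
st [ 0.67716592 -0.17085948 -0.05652779] 0.0003939787870844934 464
 y pct [-0.08949973 -0.087369    0.08987299  0.09222417] z max [0.20616234 0.20757702] plate z [0.07669686 0.20560413] x 0.00012948965657896502
scene table 0.001969839683375052
br (array([0.53854465, 0.09263045, 0.45822676]), np.float64(0.0030658252686486726), 268)
br (array([ 0.55152747,  0.12629357, -0.18883157]), np.float64(0.0009134322039665175), 488)
st [ 0.67521835 -0.17024969 -0.05482528] 0.0006634850512206487 1402
 y pct [-0.09246663 -0.09157571  0.0876796   0.09158916] z max [0.20506167 0.20610303] plate z [0.06136368 0.2044097 ] x 3.351123865646914e-05
```

```bash
python3 - <<'E'
from fit import *
A=[]
for n in("top","scene"):
    W=np.load(n+".npy").reshape(-1,3);W=W[~np.isnan(W).any(1)]; W=W-[0,0,.0015]
    p=[.5515,.126,-.19]; L=loc(W,p)
    b=W[(L[:,0]>-.1)&(L[:,0]<.025)&(abs(L[:,1])<.062)&(W[:,2]>.025)&(W[:,2]<.1)];A.append(b)
    print(n,fit(b,BR,p))
    q=fit(b,BR,p)[0];L=loc(b,q)
    print(' plate y',np.percentile(L[(abs(L[:,0])<.006)&(L[:,2]>.06)][:,1],[1,5,95,99]),'web x',np.percentile(L[(abs(L[:,1])<.02)&(L[:,0]<-.012)][:,0],[1,5,95,99]),'zmax',L[:,2].max())
    print(' web y top',[ (round(x,3),len(m),np.round(np.median(m[:,1]),4)) for x in np.arange(-.07,-.015,.01) for m in [L[(abs(L[:,0]-x)<.005)&(L[:,2]>.08)]]])
print(fit(np.vstack(A),BR,p))
E
```

```text
top (array([ 0.55124218,  0.12708392, -0.18438162]), np.float64(0.0007792732884650986), 207)
 plate y [-0.04901949 -0.04397402  0.04296755  0.04728188] web x [-0.06702231 -0.06523839 -0.01680896 -0.01376629] zmax 0.09689537150602595
 web y top [(np.float64(-0.07), 3, np.float64(0.0001)), (np.float64(-0.06), 10, np.float64(-0.0013)), (np.float64(-0.05), 12, np.float64(-0.0012)), (np.float64(-0.04), 10, np.float64(-0.0006)), (np.float64(-0.03), 11, np.float64(-0.001)), (np.float64(-0.02), 9, np.float64(0.0001))]
scene (array([ 0.55157476,  0.12629042, -0.18763951]), np.float64(0.0007958486843727816), 449)
 plate y [-0.05135013 -0.04959624  0.04442164  0.04890797] web x [-0.07005615 -0.06831398 -0.0182151  -0.01450206] zmax 0.09376551135125305
 web y top [(np.float64(-0.07), 5, np.float64(-0.0032)), (np.float64(-0.06), 11, np.float64(-0.0035)), (np.float64(-0.05), 12, np.float64(-0.0028)), (np.float64(-0.04), 9, np.float64(-0.003)), (np.float64(-0.03), 10, np.float64(-0.0027)), (np.float64(-0.02), 4, np.float64(-0.0034))]
(array([ 0.5514735 ,  0.12643953, -0.18767045]), np.float64(0.000882606160593474), 656)
```

```bash
cat > mv.py <<'E'
from h import *
def rel(target,yaw_y=None,st=None):
    """shift in tool axes to world target; roll so tool y (or -y) points along world angle yaw_y"""
    s=st or monitor.get_state();M=R.from_euler('xyz',s["tool_rot"],degrees=True).as_matrix()
    d=M.T@(np.array(target)-s["eef_pos"])
    ang=np.degrees(np.arctan2(M[1,1],M[0,1]))
    r=None if yaw_y is None else -(((yaw_y-ang)+90)%180-90)
    print("clock",s["clock"],"eef",np.round(s["eef_pos"],4),"F",np.round(s["ft_force"],2),"tool-y ang",round(ang,2),"shift",np.round(d,4),"roll",r,"gap",s["finger_gap"])
    return M
E
python3 - <<'E'
from mv import *
M=rel([.5072,.1349,.16],79.3);print(M.round(3))
p=np.array([.5514,.1265]);
E
```

```text
clock 0.1 eef [0.1941 0.5407 0.2047] F [-0.4   0.4   0.86] tool-y ang 70.24 shift [ 0.0451 -0.276   0.4318] roll -9.059078601302872 gap 1.0039101508266377
[[-0.001  0.338  0.941]
 [-0.001  0.941 -0.338]
 [-1.    -0.002 -0.   ]]
```

Emit:
{"method": "apply_moves", "body": {"plan": [[0, -0.02, 0.03, -1], [0, -0.046, 0.072, -2], [0.005, -0.08, 0.125, -3], [0.01, -0.115, 0.18, -4], [0.015, -0.15, 0.235, -5], [0.02, -0.185, 0.29, -6], [0.03, -0.22, 0.345, -7.5], [0.04, -0.25, 0.39, -9], [0.045, -0.27, 0.42, -9], [0.045, -0.276, 0.432, -9], [0.045, -0.276, 0.432, -9], [0.045, -0.276, 0.432, -9]], "claw": 0.06}}

```text
clock: 1.6
eef_pos: [0.5068, 0.1367, 0.1606]
tool_rot: [131.9, 89.9, 121.2]
ft_force: [0.3, 0.9, -0.0]
finger_gap: 0.638
```

```bash
python3 - <<'E'
from mv import *
rel([.5072,.1349,.043],79.3)
s=snap("scene"); cv2.imwrite("pics/s2.png",cv2.resize(s["color"][110:230,150:310],(800,600),interpolation=cv2.INTER_CUBIC))
E
```

```text
clock 1.6 eef [0.5068 0.1367 0.1606] F [ 0.33  0.87 -0.03] tool-y ang 79.32 shift [ 0.1176 -0.0017  0.0008] roll 0.016758401894094277 gap 0.6384052324803798
```

View pics/s2.png

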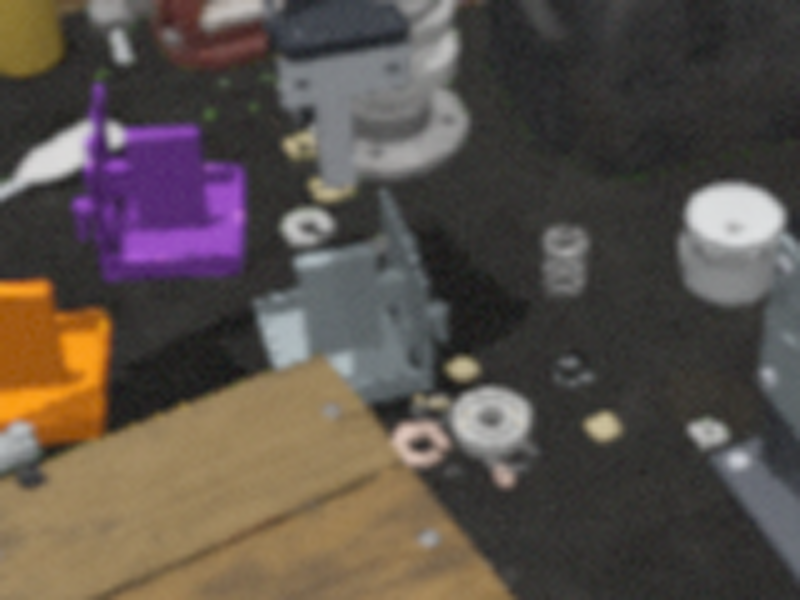

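The grey bracket is at (360,310) with the gripper finger above it at (335,130), aligned with the web. Descending now.

Emit:
{"method": "apply_moves", "body": {"plan": [[0.03, -0.002, 0.001, 0], [0.06, -0.002, 0.001, 0], [0.09, -0.002, 0.001, 0], [0.105, -0.002, 0.001, 0], [0.116, -0.002, 0.001, 0], [0.116, -0.002, 0.001, 0]]}}

```text
clock: 2.4
eef_pos: [0.5081, 0.1336, 0.0444]
tool_rot: [179.2, 90.0, 168.5]
ft_force: [-0.0, 0.5, 0.4]
finger_gap: 0.641
```

Emit:
{"method": "apply_moves", "body": {"plan": [[0, 0, 0, 0], [0, 0, 0, 0], [0, 0, 0, 0], [0, 0, 0, 0], [0, 0, 0, 0], [0, 0, 0, 0]], "claw": 0, "newtons": 40}}

```text
clock: 3.15
eef_pos: [0.5083, 0.1332, 0.0445]
tool_rot: [24.6, 90.0, 13.9]
ft_force: [0.2, -0.4, 0.2]
finger_gap: 0.107
```

```bash
cat >> mv.py <<'E'
SX,SY,SA=.676,-.1705,np.radians(-3.2)
BT=np.array([-.0437,0,.0445])  # TCP in bracket frame
def st_w(p): c,s=np.cos(SA),np.sin(SA);return np.array([SX+c*p[0]-s*p[1],SY+s*p[0]+c*p[1],p[2]])
def goto_b(b): return rel(st_w(np.array(b)+BT),90+np.degrees(SA))
E
python3 - <<'E'
from mv import *
goto_b([-.06,0,.1065])
E
```

```text
clock 3.15 eef [0.5083 0.1332 0.0445] F [ 0.19 -0.43  0.19] tool-y ang 79.24 shift [-0.1065 -0.2807  0.1186] roll -7.5563721611690795 gap 0.10683403627126185
```

Emit:
{"method": "apply_moves", "body": {"plan": [[-0.03, 0, 0, 0], [-0.07, 0, 0, 0], [-0.106, 0, 0, 0], [-0.106, -0.02, 0.01, -1], [-0.106, -0.06, 0.025, -2], [-0.106, -0.1, 0.042, -3], [-0.106, -0.14, 0.059, -4], [-0.106, -0.18, 0.076, -5], [-0.106, -0.22, 0.093, -6], [-0.106, -0.25, 0.106, -7.5], [-0.106, -0.27, 0.114, -7.5], [-0.106, -0.28, 0.119, -7.5], [-0.106, -0.28, 0.119, -7.5], [-0.106, -0.28, 0.119, -7.5]]}}

```text
clock: 4.9
eef_pos: [0.5726, -0.1628, 0.1504]
tool_rot: [120.7, 89.9, 117.5]
ft_force: [0.2, 0.6, -2.0]
finger_gap: 0.105
```

```bash
python3 - <<'E'
from mv import *
from fit import *
s0=monitor.get_state();M=goto_b([-.06,0,.1065]);print(M.round(3))
e=s0["eef_pos"];p0=np.array([SX,SY])+0
c,sn=np.cos(SA),np.sin(SA)
o=e[:2]-np.array([c*BT[0],sn*BT[0]]);print('exp',o,SA,e[2]-BT[2])
for n in("top","scene"):
    s=snap(n);W=world(s);cv2.imwrite(n+"3.png",s["color"]);W=W.reshape(-1,3);W=W[~np.isnan(W).any(1)]-[0,0,.0015]
    p=[*o,SA,e[2]-BT[2]];L=loc(W,p)
    b=W[(L[:,0]>-.1)&(L[:,0]<.02)&(abs(L[:,1])<.062)&(L[:,2]>-.01)&((L[:,2]<.055)|((L[:,0]>-.015)&(L[:,2]<.1)))]
    r=fit(b,BR+[([-.092,-.05,0],[-.09,.05,.018])] if 0 else BR,p);print(n,r)
    m=W[(W[:,2]>.085)&(W[:,2]<.188)&(W[:,0]>.655)&(W[:,0]<.70)&(W[:,1]>-.3)&(W[:,1]<-.05)]
    print(' st',fit(m,ST,[.676,-.1705,-.056]))
s=cv2.imread("scene3.png");cv2.imwrite("pics/s3.png",cv2.resize(s[130:250,240:400],(800,600),interpolation=cv2.INTER_CUBIC))
E
```

```text
clock 4.9 eef [ 0.5726 -0.1628  0.1504] F [ 0.19  0.56 -1.99] tool-y ang 86.79 shift [-0.0006 -0.0019 -0.    ] roll -0.013621446425787553 gap 0.10458652429099048
[[-0.001  0.056  0.998]
 [ 0.001  0.998 -0.056]
 [-1.     0.001 -0.001]]
exp [ 0.616239   -0.16523333] -0.05585053606381855 0.10589543899260988
top (array([ 0.61887257, -0.16409088, -0.05255539,  0.10766398]), np.float64(0.0009979436320432522), 329)
 st (array([ 0.68358054, -0.1720352 ,  0.04274252]), np.float64(0.0011374726962183222), 119)
scene (array([ 0.61636432, -0.16462186, -0.05682082,  0.10982435]), np.float64(0.000837317458852126), 1170)
 st (array([ 0.67495846, -0.17029819, -0.04928866]), np.float64(0.000671918885898925), 875)
```

View pics/s3.png

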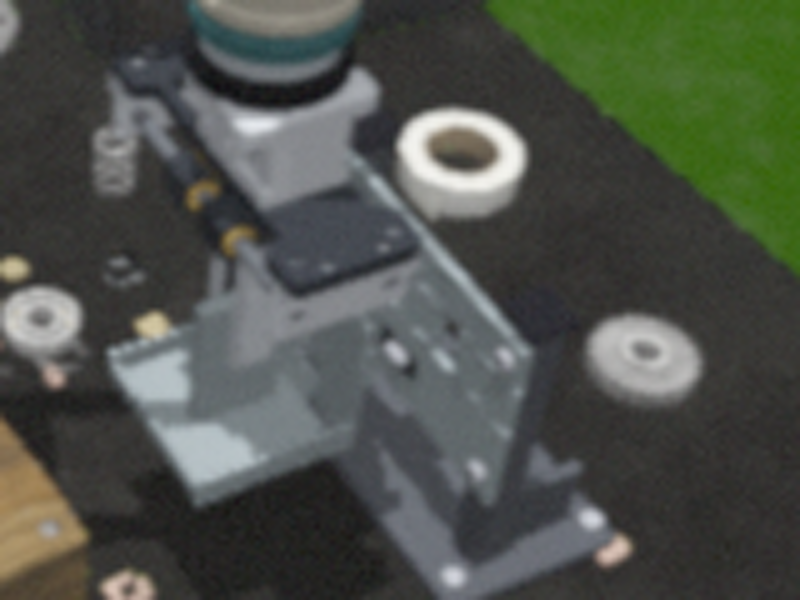

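```bash
python3 - <<'E'
from fit import *
for n,p in(("scene",[.6752,-.1702,-.0548]),("top",[.6772,-.1708,-.0565])):
    W=np.load(n+".npy").reshape(-1,3);W=W[~np.isnan(W).any(1)]
    L=loc(W,p);q=L[(abs(L[:,0])<.008)&(abs(L[:,1])<.085)&(L[:,2]>.05)]
    print(n,[np.round(np.percentile(q[abs(q[:,1]-y)<.02][:,2],[0,2,98,100]),4) for y in(-.06,-.03,0,.03,.06)])
    t=L[(L[:,0]>.0)&(L[:,0]<.06)&(L[:,2]>.194)];print(' posts',len(t),np.median(t[:,2]),np.percentile(t,[2,98],axis=0).round(3))
s=cv2.imread("scene.png");cv2.imwrite("pics/s4.png",cv2.resize(s[155:250,290:365],(600,600*95//75)[:2],interpolation=cv2.INTER_CUBIC)[:600])
# project nominal slots / catch for dz
z=optics.snapshot("scene");K=z["camera_matrix"];Rm=cam_R(z);t=np.array(z["position"])
c,sn=np.cos(-.0548),np.sin(-.0548)
def pj(l):
    w=np.array([.6752+c*l[0]-sn*l[1],-.1702+sn*l[0]+c*l[1],l[2]+.0025]);q=Rm.T@(w-t);u=K@q;u=u[:2]/u[2];return ((u-[290,155])*8).round(0)
for nm,l in(("catch",(-.005,0,.106)),("slotR lo",(0,-.035,.133)),("slotR hi",(0,-.035,.164)),("slotL lo",(0,.035,.133)),("slotL hi",(0,.035,.164)),("bolt",(0,-.08,.18)),("topR",(0,-.092,.192)),("topL",(0,.092,.192)),("+5mm",(-.005,0,.111))): print(nm,pj(l))
E
```

```text
scene [array([0.0522, 0.0595, 0.2034, 0.2051]), array([0.0766, 0.0806, 0.1934, 0.1961]), array([0.0766, 0.0797, 0.1934, 0.1943]), array([0.0786, 0.0807, 0.1934, 0.1944]), array([0.0508, 0.0606, 0.203 , 0.2064])]
 posts 224 0.20326601393987043 [[ 0.001 -0.093  0.194]
 [ 0.03   0.091  0.206]]
top [array([0.076 , 0.0815, 0.2047, 0.2063]), array([0.0758, 0.0804, 0.1952, 0.197 ]), array([0.0767, 0.0832, 0.194 , 0.197 ]), array([0.0795, 0.0834, 0.1945, 0.1957]), array([0.0778, 0.0834, 0.2034, 0.2051])]
 posts 234 0.20194902955232863 [[ 0.001 -0.091  0.195]
 [ 0.031  0.093  0.206]]
catch [220. 361.]
slotR lo [302. 370.]
slotR hi [317. 304.]
slotL lo [187. 235.]
slotL hi [199. 169.]
bolt [407. 362.]
topR [438. 361.]
topL [119.   5.]
+5mm [222. 351.]
```

View pics/s4.png

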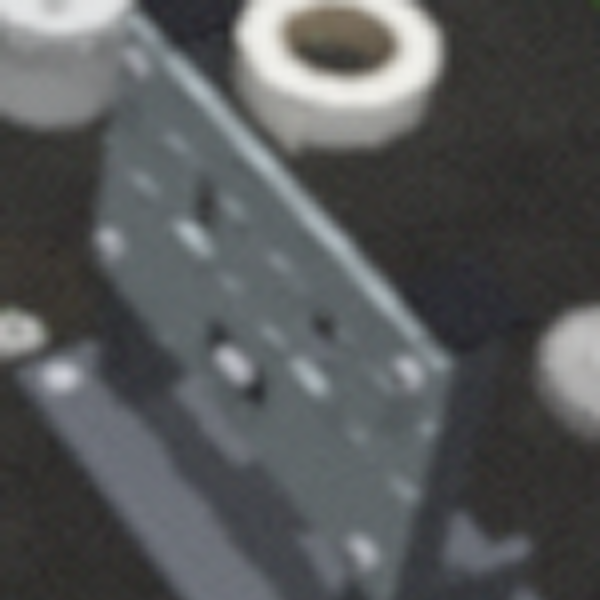

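The plate outline reprojects about (10,5) px off. The slots (dark at (205,195) and (322,325), bright sills at (195,238) and (308,378)) sit about 10 px lower than nominal, so roughly 3–5 mm low. I start feeling at an entry height of about 102.5 mm.

Emit:
{"method": "apply_moves", "body": {"plan": [[0.001, -0.001, 0.01, 0], [0.003, -0.0025, 0.025, 0], [0.0035, -0.0025, 0.037, 0], [0.0035, -0.0025, 0.04, 0], [0.0035, -0.0025, 0.04, 0], [0.0035, -0.0025, 0.04, 0]]}}

```text
clock: 5.8
eef_pos: [0.6123, -0.1687, 0.1469]
tool_rot: [163.2, 90.0, 159.9]
ft_force: [0.5, 0.3, -0.7]
finger_gap: 0.104
```

```bash
cat >> mv.py <<'E'
def bpos():
    s=monitor.get_state();e=s["eef_pos"]-[SX,SY,0];c,n=np.cos(SA),np.sin(SA)
    print("t",round(s["clock"],2),"b in stand mm",np.round((np.array([c*e[0]+n*e[1],-n*e[0]+c*e[1],e[2]])-BT)*1000,2),"F",np.round(s["ft_force"],1),"T",np.round(s["ft_torque"],2))
E
python3 -c "
from mv import *
bpos();goto_b([-.02,-.0006,.1025])"
```

```text
t 5.8 b in stand mm [-19.97  -1.79 102.38] F [ 0.5  0.3 -0.7] T [ 0.02 -0.   -0.01]
clock 5.8 eef [ 0.6123 -0.1687  0.1469] F [ 0.45  0.28 -0.72] tool-y ang 86.74 shift [-0.0001  0.0012 -0.    ] roll -0.057218423327597634 gap 0.10441027510412715
```

Emit:
{"method": "apply_moves", "body": {"plan": [[0, 0.001, 0.003, 0], [0, 0.001, 0.005, 0], [0, 0.001, 0.007, 0], [0, 0.001, 0.009, 0], [0, 0.001, 0.011, 0], [0, 0.001, 0.011, 0]]}}

```text
clock: 6.55
eef_pos: [0.6186, -0.168, 0.1466]
tool_rot: [177.4, 89.4, 174.2]
ft_force: [-9.9, 0.6, 3.7]
finger_gap: 0.102
```

```bash
python3 -c "
from mv import *
bpos()"
```

```text
t 6.55 b in stand mm [-13.78  -0.74 102.07] F [-9.9  0.6  3.7] T [ 0.05  1.92 -0.02]
```

Emit:
{"method": "apply_moves", "body": {"plan": [[0, 0, -0.0025, 0], [-0.0005, 0, -0.0025, 0], [-0.001, 0, -0.0025, 0], [-0.0015, 0, -0.0025, 0], [-0.002, 0, -0.0025, 0], [-0.0025, 0, -0.0025, 0], [-0.0025, 0, -0.0025, 0]]}}

```text
clock: 7.42
eef_pos: [0.6225, -0.1684, 0.1494]
tool_rot: [2.2, 89.8, -1.0]
ft_force: [0.7, 0.1, -2.3]
finger_gap: 0.105
```

```bash
python3 -c "
from mv import *
bpos()"
```

```text
t 7.42 b in stand mm [ -9.8   -0.87 104.91] F [ 0.7  0.1 -2.3] T [ 0.04  0.01 -0.03]
```

The hooks slipped in at about 104.9 mm. Advancing.

Emit:
{"method": "apply_moves", "body": {"plan": [[0, 0, 0.002, 0], [0, 0, 0.004, 0], [0, 0, 0.006, 0], [0, 0, 0.008, 0], [0, 0, 0.01, 0], [0, 0, 0.01, 0]]}}

```text
clock: 8.18
eef_pos: [0.631, -0.1688, 0.1493]
tool_rot: [166.8, 90.0, 163.6]
ft_force: [-1.1, 0.9, -1.7]
finger_gap: 0.103
```

```bash
python3 -c "
from mv import *
bpos()"
```

```text
t 8.18 b in stand mm [ -1.34  -0.8  104.82] F [-1.1  0.9 -1.7] T [ 0.07  0.2  -0.05]
```

Emit:
{"method": "apply_moves", "body": {"plan": [[0, 0, 0.001, 0], [0, 0, 0.001, 0], [0.002, 0, 0.001, 0], [0.004, 0, 0.001, 0], [0.006, 0, 0.001, 0], [0.008, 0, 0.001, 0], [0.01, 0, 0.001, 0], [0.01, 0, 0.001, 0]]}}

```text
clock: 9.18
eef_pos: [0.6305, -0.1689, 0.14]
tool_rot: [-176.4, 89.8, -179.6]
ft_force: [-8.5, 1.1, 4.1]
finger_gap: 0.104
```

```bash
python3 -c "
from mv import *
bpos()"
```

```text
t 9.18 b in stand mm [-1.82 -0.9  95.54] F [-8.5  1.1  4.1] T [ 0.06  1.43 -0.03]
```

Emit:
{"method": "apply_moves", "body": {"plan": [[0.002, 0, 0, 0], [0.004, 0, 0, 0], [0.006, 0, 0, 0], [0.008, 0, 0, 0], [0.01, 0, 0, 0], [0.01, 0, 0, 0]]}}

```text
clock: 9.93
eef_pos: [0.6312, -0.1685, 0.1287]
tool_rot: [162.6, 89.8, 159.3]
ft_force: [-4.1, -0.5, -3.8]
finger_gap: 0.106
```

```bash
python3 -c "
from mv import *
bpos()"
```

```text
t 9.93 b in stand mm [-1.12 -0.54 84.15] F [-4.1 -0.5 -3.8] T [ 0.18  1.28 -0.04]
```

Emit:
{"method": "apply_moves", "body": {"plan": [[0.001, 0, 0, 0], [0.002, 0, 0, 0], [0.003, 0, 0, 0], [0.004, 0, 0, 0], [0.004, 0, 0, 0]]}}

```text
clock: 10.55
eef_pos: [0.6311, -0.1686, 0.1278]
tool_rot: [-175.9, 90.0, -179.2]
ft_force: [-9.2, 0.9, 9.4]
finger_gap: 0.104
```

```bash
python3 -c "
from mv import *
bpos()"
```

```text
t 10.55 b in stand mm [-1.19 -0.6  83.35] F [-9.2  0.9  9.4] T [ 0.36  1.9  -0.05]
```

Emit:
{"method": "apply_moves", "body": {"plan": [[0.003, 0, -0.0005, 0], [0.005, 0, -0.001, 0], [0.005, 0, -0.001, 0]]}}

```text
clock: 10.92
eef_pos: [0.631, -0.1686, 0.1275]
tool_rot: [-16.2, 89.8, -19.5]
ft_force: [-14.6, 3.6, 27.7]
finger_gap: 0.103
```

```bash
python3 -c "
from mv import *
bpos()"
```

```text
t 10.93 b in stand mm [-1.37 -0.66 83.  ] F [-14.6   3.6  27.7] T [0.85 2.47 0.03]
```

Emit:
{"method": "apply_moves", "body": {"plan": [[-0.003, 0, -0.001, 0], [-0.006, 0, -0.002, 0], [-0.006, 0, -0.002, 0]]}}

```text
clock: 11.3
eef_pos: [0.6308, -0.1689, 0.1276]
tool_rot: [-6.1, 89.8, -9.4]
ft_force: [-3.3, 1.0, 5.3]
finger_gap: 0.105
```

```bash
python3 -c "
from mv import *
bpos()"
```

```text
t 11.3 b in stand mm [-1.55 -0.93 83.09] F [-3.3  1.   5.3] T [ 0.28  0.49 -0.01]
```

Nearly unloaded and still at the bottom stop. Opening, then retreating straight up (body and fingers clear of the web).

Emit:
{"method": "apply_moves", "body": {"plan": [[-0.001, 0, 0, 0], [-0.001, 0, 0, 0], [-0.001, 0, 0, 0], [-0.001, 0, 0, 0]], "claw": 0.05}}

```text
clock: 11.8
eef_pos: [0.6294, -0.1688, 0.1272]
tool_rot: [30.1, 90.0, 26.9]
ft_force: [0.0, -0.0, -0.0]
finger_gap: 0.492
```

Emit:
{"method": "apply_moves", "body": {"plan": [[-0.01, 0, 0, 0], [-0.03, 0, 0, 0], [-0.06, 0, 0, 0], [-0.1, 0, -0.02, 0], [-0.13, 0, -0.08, 0], [-0.13, 0, -0.13, 0], [-0.13, 0, -0.18, 0], [-0.13, 0, -0.2, 0], [-0.13, 0, -0.2, 0]]}}

```text
clock: 12.92
eef_pos: [0.4296, -0.1576, 0.2584]
tool_rot: [-15.7, 89.8, -19.1]
ft_force: [-0.1, 1.0, 0.2]
finger_gap: 0.534
```

```bash
python3 - <<'E'
from mv import *
from fit import *
bpos()
for n in("top","scene"):
    s=snap(n);W=world(s);cv2.imwrite(n+"5.png",s["color"]);W=W.reshape(-1,3);W=W[~np.isnan(W).any(1)]-[0,0,.0015]
    p=[SX,SY,SA,.083];L=loc(W,p)
    b=W[(L[:,0]>-.1)&(L[:,0]<-.0005)&(abs(L[:,1])<.058)&(L[:,2]>-.01)&(L[:,2]<.1)]
    print(n,fit(b,BR,p))
f=lambda i:cv2.resize(i,(400,480),interpolation=cv2.INTER_CUBIC)
cv2.imwrite("pics/s5.png",np.hstack([f(cv2.imread("scene5.png")[145:255,275:367]),f(cv2.imread("top5.png")[105:205,195:335])]))
E
```

```text
t 12.93 b in stand mm [-203.01   -0.83  213.91] F [-0.1  1.   0.2] T [ 0.02 -0.03 -0.03]
top (array([ 0.67518386, -0.17023621, -0.05854635,  0.08305015]), np.float64(0.0009639324603317287), 1037)
scene (array([ 0.67333122, -0.1707651 , -0.05847665,  0.08563797]), np.float64(0.0009978665540012535), 1710)
```

View pics/s5.png

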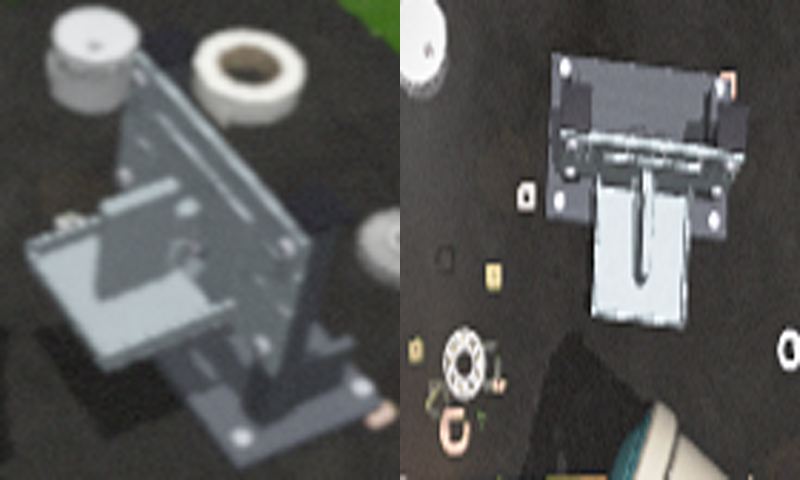

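The bracket hangs square and level at (130,270) in the left crop, flush with the plate, and the gripper is clear. Fitted origin is z ≈ 83–85 mm with x ≈ -1 to -2 mm from the plate. Handing in.

```bash
python3 -c "
from cell import workorder
print(workorder.hand_in())"
```

```text
the job is handed in; nothing more can be done
None
```

The grey bracket is hanging on the slotted plate, pushed down to its stop, and the job is handed in at about 13 s of the 51 s allowed. I could not see the catch itself or read its position, so whether it snapped in is inferred from the forces below.

- **Finding the slots:** the plate sits about 2 mm low. The hooks were blocked at a bracket height of 102 mm. Under light pressure they slid in at about 105 mm, after which the back plate went up against the slotted plate.
- **Pushing home:** the catch resisted on the way down from about 95 mm, then the resistance vanished at about 84 mm, which fits it springing out into the window. The bracket then stopped hard at about 83 mm and stayed there under 28 N.
- **Last checks:** after I let go, both cameras showed it level, within about 0.2° of square to the plate and centred to within 1 mm. The gripper was about 20 cm clear.
- **Disagreement:** the two cameras put the bracket's height at 83.1 and 85.6 mm. That is within their bias and inside the limits.
- **Other things on the bench:** I did not measure the other objects' positions afterwards. The ones in the last picture looked undisturbed, and the arm felt no contact with them.

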